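# Open the bolted tool chest and lean its lid on the stay

### The job

On the workshop bench, slide the bolt on the front of the green tool chest all the way back, then raise the lid past its balance point and ease it over until it leans on its stay and remains open by itself when you let go. Do not let the lid drop onto the stay or force it against the stay, and leave the spray can, the tape measure and the wooden offcut where they are.

Things in the scene. Friction and masses are not known exactly. Their poses are not given: they have to be found in the camera images.
- chest: Green steel tool chest, fixed to the bench: 160 (x) by 280 (y) by 100 mm high without its lid. Origin: centre of its underside. Its x axis points from its front (bolt, handle) to its back (lid hinge), z up, y along the front. Place and yaw vary.
- bolt (a joint): Steel slide bolt on the chest's front, m: 0 = shut (starts at 0 to 0.005), 0.030 = fully back at its end stop. It slides towards the chest's +y with 2 to 3 N of friction and stays where it is left. Shut, its rod passes over a foot on the lid and locks it; the lid is free once the bolt is past 0.02.
- bolt_knob (a point): Centre of the bolt's black ball (18 mm) on an upright stem, 12 mm thick, 56 mm from here down to the 10 mm rod, which runs along chest y, 24 mm before the front face. With the bolt at 0 it is at x -0.104, y -0.100, z 0.136 in the chest's frame, 25 mm above the lid's top. It moves with the bolt: push it from its -y side towards chest +y.
- lid (a joint): Lid angle, rad: 0 = shut, grows as it opens up and back. A 160 x 280 x 10 mm plate, 0.48 to 0.78 kg; it falls shut from under about 1.45, balances near 1.5, and beyond 1.55 falls open onto its stay. The stay is rigid, set differently each time, and stops the lid somewhere from 1.72 to 2.17: find it by feel.
- lid_hinge (a point): Middle of the lid's hinge line, at x +0.080, y 0, z 0.101 in the chest's frame; the line is parallel to the chest's y.
- lid_handle (a point): Middle of the lid's handle: a round steel bar, 12 mm thick, 120 mm long, parallel to chest y, on two legs from the lid's front edge. Lid shut: x -0.115, y +0.030, z 0.139 in the chest's frame (35 mm before the lid's edge, 28 mm above its top). It moves round the hinge line at 199 mm radius. Can be pinched from above, fingers either side in x; the bar turns between them.
- stay: Lid stay: a 60 mm steel track on the chest's -y side, 50 mm below the hinge line (origin: its middle), in which a red-headed brass peg is clamped, set anywhere along it. A heel arm on the open lid bears on the peg 50 to 65 mm from the hinge. It must not take over 60 N there (about 15 N at the handle; 5 to 8 N is gentle), nor may the lid move onto it faster than 0.8 rad/s.
- spray: Bystander: white and orange spray can with red cap, 58 mm thick, 185 mm tall, standing on the bench in front of the chest. Origin: centre of its underside.
- tape: Bystander: yellow tape measure, 72 by 42 by 66 mm high, on the bench in front of the chest. Origin: centre of its underside.
- offcut: Bystander: flat wooden offcut, 130 by 85 by 25 mm, lying on the bench behind the chest. Origin: centre of its underside.

How it is judged:
By the outcome, as a careful person would: the job done as asked, in the order asked, and still so for the second after the job is handed in, with the robot touching nothing.
It also fails if it takes over 69 s, if anything falls off the work surface, if the arm or the gripper's body presses on something with over 40 N, if the wrist force passes 120 N, or if a joint passes its speed limit or range.

### The arm

A 6-joint arm with a two-finger parallel gripper is mounted at the origin on the work surface. World frame = base frame: x ahead of the robot, y to its left, z up, the work surface at z = 0. Lengths are in mm, angles in degrees, forces in N, time in s.
With the tool pointing down it reaches from about 275 to 975 mm from the base axis. Payload 8.4 kg.
Tool frame: the origin (TCP) lies at the very end of the fingers, on their centre line; the grasp point (between the pads) lies 19 mm behind it; z points along the fingers, y is the direction in which the jaws open and shut (so a half turn about z gives the same grasp; the last joint's range is limited). The gripper opens to 92 mm and grips with 3 to 60 N. Pads are 20 mm wide; open, the fingers measure 128 mm over their backs; the gripper's body (75 mm by 189 mm) begins 69 mm behind the grasp point.
Start: joints at [74.805, 20.225, 93.587, -0, 66.188, -0.138], TCP at [162.364, 603.544, 214.583] pointing down, gripper open.
Joint ranges: [-150.9, 150.9], [-52.94, 120.26], [3.33, 152.33], [-74.26, 254.26], [0, 154.13], [-172.89, 172.89]. Speed limits (degrees/s): [127.2, 127.2, 159.86, 180, 180, 180].

### API

Orientations are given as a 3x3 rotation matrix whose columns are the frame's x, y, z axes.
In Python, from station import env gives the robot as it stands. The module is installed in compiled form; this text tells all that it offers.
- The arm moves only by the tool arm_command, never from a script. Its argument "deltas" is a list of rows, each a list of 3 entries, a list of its own where there are three numbers: the closure, from -1 (fully open) to 1 (shut), then the shift along the tool's x, y, z in mm, then the turn, a rotation vector about the tool's x, y, z in rad. In form: [[claw, [tx, ty, tz], [ax, ay, az]], ...]. A call has 1 to 5 rows; each row is the pose to reach, as a shift and turn from the pose commanded when the call began, along the tool's axes at that moment; what a row does not reach only later rows make up. A row lasts 1/10 s, in which the tool goes at most 50 mm and 8.59 degrees, less where a joint would pass 70% of its speed; a pose out of reach is approached as far as the arm can. A call with a gripper value outside its range is refused whole. The fingers move at their own pace and stop on an object; "grip_force" is the grip in N (left out, the last holds). Time passes only in rows, so rows that repeat a pose let the fingers close. It gives the time, the measured TCP pose, the force and the opening at its end, in the units of the state.
- env.sense(): the state, without advancing time (a new reading comes with each control period).
- env.capture(name): name is "scene" or "top" or "wrist"; returns a dict with "color" (420x560x3 uint8, red, green, blue), "K" (3x3 intrinsics, pixels), "xyz" and "orientation" of the camera in the world. Camera axes: x right, y down, z forward; pixel columns grow to the right and rows downward; lengths in mm; the calibration is good to about 2 mm. A picture is of the moment at which its call begins. There is no depth.
- env.hand_in(): hands the job in, once; it reports no verdict.
The state is a dict: "time_s": time; "qpos": joint angles; "qvel": joint speeds; "joint_torque": joint torques, N m; "tcp_pos": TCP position; "ee_rot": TCP orientation; "ft_force": force on the tool from outside, world axes, zero at the start; "wrist_torque": the same for the moment, N m; "opening": finger opening in mm.
Only numpy, scipy, OpenCV 4.12 (cv2) and the standard library are available. Lean on these libraries where they do the work, as an engineer would, in place of code of your own. Each camera call takes 0.05 s, during which the arm holds its last target. There are 200 camera calls.

## Working session

There is one attempt and no reset: what is moved stays moved. The work goes in short steps, Python scripts to look and compute and a tool call to move; the robot and the scene stay as the last step left them, time stands still between calls to the robot, and variables do not carry over. Pictures are saved under pics/ and viewed, about 8 in all and at most 12, crops included, and the job is handed in when it is done.

Besides the shell and the picture viewer there is one more tool, called as name(argument=value, ...), one argument or row to a line, values as JSON. arm_command: Moves the arm, as the interface text tells. Its arguments: {"type":"object","properties":{"deltas":{"type":"array"},"grip_force":{"type":"number"}},"required":["deltas"]}

```bash
mkdir -p pics; ls; cat > h.py <<'E'
import numpy as np, cv2, pickle
def ray(c,u,v):
    d=np.linalg.inv(c["K"])@np.array([u,v,1.]); d=np.array(c["orientation"])@d
    return np.array(c["xyz"],float), d/np.linalg.norm(d)
def plane(c,u,v,z):
    o,d=ray(c,u,v); return o+d*(z-o[2])/d[2]
def tri(*obs):
    A=np.zeros((3,3));b=np.zeros(3);R=[ray(*o) for o in obs]
    for o,d in R:
        P=np.eye(3)-np.outer(d,d);A+=P;b+=P@o
    p=np.linalg.solve(A,b)
    return p,[float(np.linalg.norm((np.eye(3)-np.outer(d,d))@(p-o))) for o,d in R]
def proj(c,p):
    q=c["K"]@(np.array(c["orientation"]).T@(np.array(p,float)-np.array(c["xyz"])));return q[:2]/q[2]
E
python3 - <<'E'
from station import env
import cv2,pickle,numpy as np
C={}
for n in("scene","top","wrist"):
    C[n]=env.capture(n); cv2.imwrite(f"pics/{n}0.png",C[n]["color"][:,:,::-1]); print(n,np.round(C[n]["xyz"]),np.round(C[n]["K"]).tolist(),np.round(C[n]["orientation"],2).tolist())
pickle.dump(C,open("c0.pkl","wb")); print(env.sense())
a=np.hstack([C["scene"]["color"],C["top"]["color"]]);
E
```

```text
pics
scene [1127. -434.  950.] [[444.0, 0.0, 275.0], [0.0, 444.0, 206.0], [0.0, 0.0, 1.0]] [[0.57, 0.62, -0.53], [0.82, -0.45, 0.36], [-0.02, -0.64, -0.77]]
top [ 441.  -32. 1469.] [[535.0, 0.0, 284.0], [0.0, 535.0, 219.0], [0.0, 0.0, 1.0]] [[-0.02, -1.0, 0.08], [-1.0, 0.02, -0.0], [-0.0, -0.08, -1.0]]
wrist [ 97. 622. 384.] [[354.0, 0.0, 285.0], [0.0, 354.0, 208.0], [0.0, 0.0, 1.0]] [[0.26, 0.94, 0.24], [0.97, -0.25, -0.07], [-0.0, 0.25, -0.97]]
{'time_s': 0.15, 'qpos': array([ 7.48047516e+01,  2.02547063e+01,  9.36175655e+01, -1.57382203e-03,
        6.61877960e+01, -1.38503703e-01]), 'qvel': array([-0.03874461, -0.0874995 , -0.13544556,  0.00918263, -0.00441968,
        0.01179067]), 'joint_torque': array([ 6.89755816e-04, -5.94209075e+01, -3.34471643e+01,  6.95739524e-02,
        2.04299600e-02, -1.22804994e-05]), 'tcp_pos': array([162.28338865, 603.1862862 , 214.03446306]), 'ee_rot': array([[-9.65671910e-01,  2.59764699e-01, -2.50538974e-04],
       [ 2.59764819e-01,  9.65671374e-01, -1.01831541e-03],
       [-2.25840814e-05, -1.04843980e-03, -9.99999450e-01]]), 'ft_force': array([-0.86796956, -0.04061528, -0.07167868]), 'wrist_torque': array([0.00307367, 0.02861952, 0.02297771]), 'opening': 91.96057302291476}
```

View pics/scene0.png

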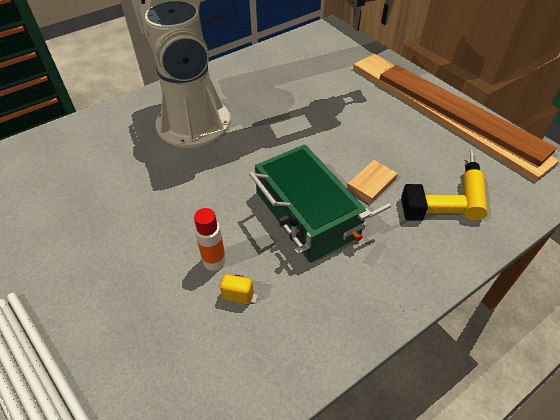

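View pics/top0.png

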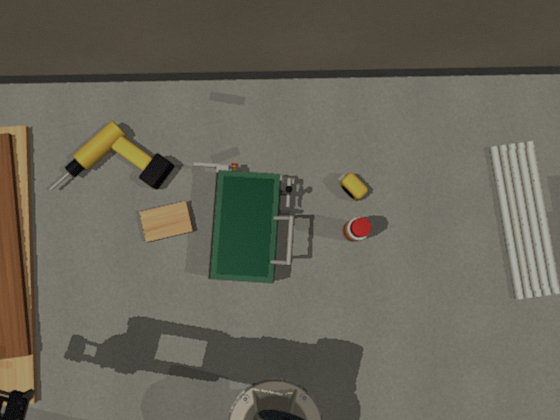

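The scene view shows the chest at (310,200), with the spray can at (208,240), the tape at (237,288) and the offcut at (372,180). In the top view the chest is centred near (245,227). Its front faces image right (world -y), with the handle at (291,240) and the knob at about (289,190). Next I enlarge both views to pick points.

```bash
python3 - <<'E'
import cv2,numpy as np
t=cv2.imread("pics/top0.png")[150:300,180:320]; s=cv2.imread("pics/scene0.png")[130:280,235:405]
f=lambda im,k:cv2.resize(im,None,fx=k,fy=k,interpolation=cv2.INTER_CUBIC)
t=f(t,2.6);s=f(s,2.6);o=np.hstack([t,s]);o=np.clip(o.astype(float)*1.4,0,255).astype(np.uint8);print(o.shape)
cv2.imwrite("pics/crop0.png",o)
E
```

```text
(390, 806, 3)
```

View pics/crop0.png

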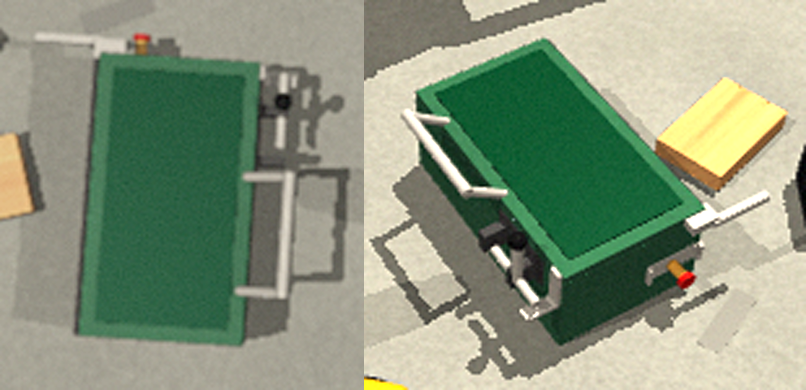

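The crop's left (top) half shows the lid corners at (101,55), (262,64), (243,344) and (77,335), the handle bar from (288,176) to (286,292) and the knob at (283,101). The right (scene) half has the matching corners, with the knob at (517,242) and the handle ends at (408,114) and (470,191). Next I triangulate these and compare them with the known sizes.

```bash
python3 - <<'E'
import pickle,numpy as np,cv2
from h import *
C=pickle.load(open("c0.pkl","rb"));T,S=C["top"],C["scene"]
t=lambda x,y:(T,180+x/2.6,150+y/2.6); s=lambda x,y:(S,235+(x-364)/2.6,130+y/2.6)
P={"knob":((283,101),(517,242)),"h-":((288,176),(470,191)),"h+":((286,292),(408,114)),
"b-":((101,55),(705,207)),"f-":((262,64),(565,277)),"f+":((243,344),(417,90)),"b+":((77,335),(546,40))}
M={"knob":(-104,-100,136),"h-":(-115,-30,139),"h+":(-115,90,139),"b-":(80,-140,111),"f-":(-80,-140,111),"f+":(-80,140,111),"b+":(80,140,111)}
W={}
for k,(a,b) in P.items():
    W[k],r=tri(t(*a),s(*b)); print(k,W[k].round(1),np.round(r,1))
ks=["h-","h+","b-","f-","f+","b+"]
A=np.array([M[k][:2] for k in ks],float);B=np.array([W[k][:2] for k in ks])
a=A-A.mean(0);b=B-B.mean(0);th=np.arctan2((a[:,0]*b[:,1]-a[:,1]*b[:,0]).sum(),(a*b).sum())
R=np.array([[np.cos(th),-np.sin(th)],[np.sin(th),np.cos(th)]]);o=B.mean(0)-R@A.mean(0)
print("yaw",np.degrees(th),"o",o)
for k in M: print(k,(R@np.array(M[k][:2])+o).round(1),((W[k][:2]-o)@R).round(1))
for n,hsv,z in(("top",((18,120,90),(33,255,255)),66),):
    pass
for n,(u,v) in {"spraytop":(361,227),"tape":(354,186)}.items(): print(n,plane(T,u,v,185 if n[0]=="s" else 66).round())
print("stay peg",tri(t(141,37),s(687,280)))
E
```

```text
knob [622.  -44.1 131.9] [1.8 1.8]
h- [549.5 -46.3 135. ] [3.2 3.2]
h+ [438.3 -42.2 142.4] [3.4 3.4]
b- [675.6 136.2 106. ] [3.3 3.3]
f- [663.5 -22.8 107.6] [3.5 3.5]
f+ [ 3.885e+02 -2.000e-01  1.112e+02] [3. 3.]
b+ [399.2 161.2 102. ] [2. 2.]
yaw 85.53819399374088 o [532.04086022  68.41357101]
knob [623.6 -43.1] [-105.1  -98.4]
h- [553.  -48.6] [-113.   -26.3]
h+ [433.4 -39.2] [-117.6   84.8]
b- [677.8 137.3] [  78.7 -137.8]
f- [665.4 -22.2] [ -80.7 -138.1]
f+ [386.2  -0.5] [-79.6 137.8]
b+ [398.7 159.1] [ 82.1 139.7]
spraytop [ 518. -217.  185.]
tape [ 635. -219.   66.]
stay peg (array([702.71245645, 100.72951237,  47.84213506]), [2.0402965331441276, 2.0402965331440965])
```

The pose is consistent: sizes agree within about 3 mm and heights are right. The chest yaw is 85.5° and its origin is (532, 68). The knob is at (622,-44) and the peg is about 35 mm forward of the hinge line. Now I move, gripper closing, to beyond the knob.

arm_command(
  deltas=[
    [1, [-30, -23, 0], [0, 0, -0.04]],
    [1, [-72, -56, 0], [0, 0, -0.09]],
    [1, [-112, -87, 0], [0, 0, -0.14]],
    [1, [-153, -119, 0], [0, 0, -0.185]],
    [1, [-193, -150, 0], [0, 0, -0.185]],
  ],
  grip_force=30,
)

```text
time_s: 0.65
tcp_pos: [306.4, 412.1, 214.5]
ee_rot: [[-0.997, 0.076, 0.0], [0.076, 0.997, -0.0], [-0.0, -0.0, -1.0]]
ft_force: [0.1, 1.5, 0.3]
opening: 53.7
```

arm_command(
  deltas=[
    [1, [-30, -34, 0], [0, 0, 0]],
    [1, [-60, -68, 0], [0, 0, 0]],
    [1, [-90, -102, 0], [0, 0, 0]],
    [1, [-120, -136, 0], [0, 0, 0]],
    [1, [-150, -170, 0], [0, 0, 0]],
  ],
)

```text
time_s: 1.15
tcp_pos: [442.8, 231.0, 214.6]
ee_rot: [[-0.997, 0.078, 0.0], [0.078, 0.997, 0.0], [-0.0, 0.0, -1.0]]
ft_force: [0.3, -0.7, -0.3]
opening: 14.2
```

arm_command(
  deltas=[
    [1, [-30, -34, 0], [0, 0, 0]],
    [1, [-60, -68, 0], [0, 0, 0]],
    [1, [-90, -102, 0], [0, 0, 0]],
    [1, [-120, -136, 0], [0, 0, 0]],
    [1, [-150, -170, 0], [0, 0, 0]],
  ],
)

```text
time_s: 1.65
tcp_pos: [579.2, 49.8, 214.5]
ee_rot: [[-0.997, 0.078, -0.0], [0.078, 0.997, 0.0], [0.0, 0.0, -1.0]]
ft_force: [0.4, 0.9, -0.4]
opening: 0.5
```

arm_command(
  deltas=[
    [1, [-30, -32, 0], [0, 0, 0]],
    [1, [-60, -64, 0], [0, 0, 0]],
    [1, [-79, -86, 0], [0, 0, 0]],
    [1, [-79, -86, 20], [0, 0, 0]],
    [1, [-79, -86, 40], [0, 0, 0]],
  ],
)

```text
time_s: 2.15
tcp_pos: [651.2, -41.5, 174.1]
ee_rot: [[-0.997, 0.079, 0.001], [0.079, 0.997, -0.0], [-0.001, -0.0, -1.0]]
ft_force: [-0.6, 0.8, 0.7]
opening: 0.5
```

```bash
python3 - <<'E'
from station import env
import cv2,pickle,numpy as np
from h import *
C={n:env.capture(n) for n in("scene","wrist")}
pickle.dump(C,open("c1.pkl","wb"))
o=np.hstack([cv2.resize(C["scene"]["color"][100:300,200:400],(400,400)),cv2.resize(C["wrist"]["color"],(400,300)).copy().__class__((0,)) if 0 else cv2.copyMakeBorder(cv2.resize(C["wrist"]["color"],(400,300)),0,100,0,0,cv2.BORDER_CONSTANT)])
cv2.imwrite("pics/p1.png",o[:,:,::-1])
s=env.sense();print(s["time_s"],s["tcp_pos"].round(1),s["ft_force"].round(1))
for p in((-104,-98.5,136),):
    R=np.array([[.0778,-.997],[.997,.0778]]);w=np.r_[R@np.array(p[:2])+[532,68.4],p[2]];print(w,proj(C["wrist"],w))
E
```

```text
2.25 [648.5 -40.6 171.5] [-1.1 -0.4  0.4]
[622.1133 -42.9513 136.    ] [276.38543021 190.45561665]
```

View pics/p1.png

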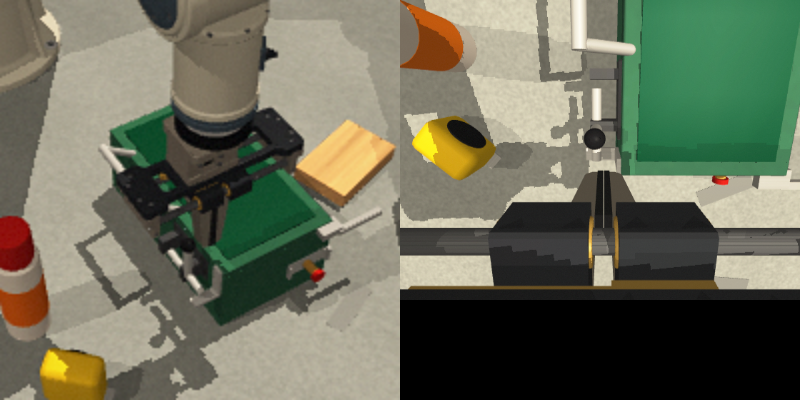

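The picture shows the closed fingertips at (604,170), just beyond the knob (595,139) on its far side, with nothing touching. I refine the knob position using the wrist view.

```bash
python3 - <<'E'
import pickle,numpy as np
from h import *
C=pickle.load(open("c0.pkl","rb"));D=pickle.load(open("c1.pkl","rb"))
t=(C["top"],288.8,188.8);s=(C["scene"],293.8,223.1);w=(D["wrist"],273,194.6)
o=np.array([532,68.4]);R=np.array([[.0778,-.997],[.997,.0778]])
for a in((t,s,w),(t,w),(s,w)):
    p,r=tri(*a);print(p.round(1),np.round(r,1),"chest",((p[:2]-o)@R).round(1))
print("wrist on z136",plane(*w,136).round(1))
E
```

```text
[623.3 -44.8 134. ] [2.5 1.4 1.6] chest [-105.7  -99.8]
[615.8 -44.1 175.2] [1. 1.] chest [-105.6  -92.3]
[624.8 -44.8 135.4] [0.5 0.5] chest [-105.6 -101.3]
wrist on z136 [624.4 -45.2 136. ]
```

arm_command(
  deltas=[
    [1, [-6, -5, 0], [0, 0, 0]],
    [1, [-6, -5, 15], [0, 0, 0]],
    [1, [-6, -5, 30], [0, 0, 0]],
    [1, [-6, -5, 45], [0, 0, 0]],
    [1, [-6, -5, 54], [0, 0, 0]],
  ],
)

```text
time_s: 2.75
tcp_pos: [655.0, -45.6, 118.4]
ee_rot: [[-0.997, 0.078, -0.002], [0.078, 0.997, 0.0], [0.002, -0.0, -1.0]]
ft_force: [-1.6, -0.3, -0.3]
opening: 0.6
```

arm_command(
  deltas=[
    [1, [0, 0, 0], [0, 0, 0]],
    [1, [3, 0, 0], [0, 0, 0]],
    [1, [6, 0, 0], [0, 0, 0]],
    [1, [9, 0, 0], [0, 0, 0]],
    [1, [12, 0, 0], [0, 0, 0]],
  ],
)

```text
time_s: 3.25
tcp_pos: [644.1, -44.8, 121.2]
ee_rot: [[-0.997, 0.078, 0.001], [0.078, 0.997, -0.0], [-0.001, 0.0, -1.0]]
ft_force: [0.2, 0.0, 0.1]
opening: 0.4
```

arm_command(
  deltas=[
    [1, [3, 0, 0], [0, 0, 0]],
    [1, [6, 0, 0], [0, 0, 0]],
    [1, [9, 0, 0], [0, 0, 0]],
    [1, [12, 0, 0], [0, 0, 0]],
    [1, [15, 0, 0], [0, 0, 0]],
  ],
)

```text
time_s: 3.75
tcp_pos: [629.4, -43.6, 120.9]
ee_rot: [[-0.997, 0.078, 0.001], [0.078, 0.997, -0.0], [-0.001, 0.0, -1.0]]
ft_force: [2.7, 0.7, 1.8]
opening: 0.6
```

arm_command(
  deltas=[
    [1, [3, 0, 0], [0, 0, 0]],
    [1, [6, 0, 0], [0, 0, 0]],
    [1, [9, 0, 0], [0, 0, 0]],
    [1, [12, 0, 0], [0, 0, 0]],
    [1, [12, 0, 0], [0, 0, 0]],
  ],
)

```text
time_s: 4.25
tcp_pos: [616.6, -42.7, 120.5]
ee_rot: [[-0.997, 0.078, -0.001], [0.078, 0.997, 0.0], [0.001, -0.0, -1.0]]
ft_force: [2.1, 0.4, 2.2]
opening: 0.2
```

arm_command(
  deltas=[
    [1, [1, 0, 0], [0, 0, 0]],
    [1, [2, 0, 0], [0, 0, 0]],
    [1, [3, 0, 0], [0, 0, 0]],
  ],
)

```text
time_s: 4.55
tcp_pos: [614.3, -42.5, 120.5]
ee_rot: [[-0.997, 0.078, 0.0], [0.078, 0.997, 0.0], [-0.0, 0.0, -1.0]]
ft_force: [2.4, 0.6, 1.4]
opening: 0.2
```

arm_command(
  deltas=[
    [1, [1, 0, 0], [0, 0, 0]],
    [1, [2, 0, 0], [0, 0, 0]],
    [1, [2, 0, 0], [0, 0, 0]],
  ],
)

```text
time_s: 4.85
tcp_pos: [612.5, -42.4, 120.7]
ee_rot: [[-0.997, 0.078, 0.001], [0.078, 0.997, -0.0], [-0.001, 0.0, -1.0]]
ft_force: [4.3, -0.0, -0.2]
opening: 0.4
```

arm_command(
  deltas=[
    [1, [1, 0, 0], [0, 0, 0]],
    [1, [1, 0, 0], [0, 0, 0]],
  ],
)

```text
time_s: 5.05
tcp_pos: [612.3, -42.3, 120.8]
ee_rot: [[-0.997, 0.078, 0.002], [0.078, 0.997, -0.0], [-0.002, 0.0, -1.0]]
ft_force: [6.8, 1.0, -2.2]
opening: 0.2
```

The knob has stopped at 612.3 while the force rises, which matches the expected 30 mm end stop. I back off, lift, and go above the handle.

arm_command(
  deltas=[
    [1, [1.5, 0, 0], [0, 0, 0]],
    [1, [1.5, 0, 0], [0, 0, 0]],
    [1, [-8, 0, 0], [0, 0, 0]],
    [1, [-12, 0, -30], [0, 0, 0]],
    [1, [-12, 0, -70], [0, 0, 0]],
  ],
)

```text
time_s: 5.55
tcp_pos: [621.0, -43.1, 188.7]
ee_rot: [[-0.997, 0.078, -0.007], [0.078, 0.997, 0.0], [0.007, -0.0, -1.0]]
ft_force: [0.8, -0.3, 0.2]
opening: 0.4
```

arm_command(
  deltas=[
    [0.22, [30, -3, 0], [0, 0, 0]],
    [0.22, [65, -6, 0], [0, 0, 0]],
    [0.22, [100, -9, 0], [0, 0, 0]],
    [0.22, [128, -11, 0], [0, 0, 0]],
    [0.22, [128, -11, 0], [0, 0, 0]],
  ],
)

```text
time_s: 6.05
tcp_pos: [490.2, -44.1, 189.9]
ee_rot: [[-0.997, 0.078, -0.005], [0.078, 0.997, 0.0], [0.005, -0.0, -1.0]]
ft_force: [0.3, -0.3, 0.4]
opening: 35.4
```

```bash
python3 - <<'E'
from station import env
import cv2,pickle,numpy as np
from h import *
C={n:env.capture(n) for n in("scene","wrist")}
pickle.dump(C,open("c2.pkl","wb"))
a=cv2.resize(C["scene"]["color"][100:300,200:400],(400,400));b=cv2.resize(C["wrist"]["color"][60:340,140:420],(400,400))
cv2.imwrite("pics/p2.png",np.hstack([a,b])[:,:,::-1])
s=env.sense();print(s["time_s"],s["tcp_pos"].round(1),s["ft_force"].round(1),s["opening"])
for p in((493.5,-44,139),(553,-48.6,139),(433.4,-39.2,139)): print(proj(C["wrist"],p))
E
```

```text
6.15 [494.4 -44.3 190.7] [ 0.4 -0.9 -0.6] 35.72543553571751
[283.91611474 225.73409299]
[284.01136623 307.75045205]
[284.05677657 131.55412639]
```

View pics/p2.png

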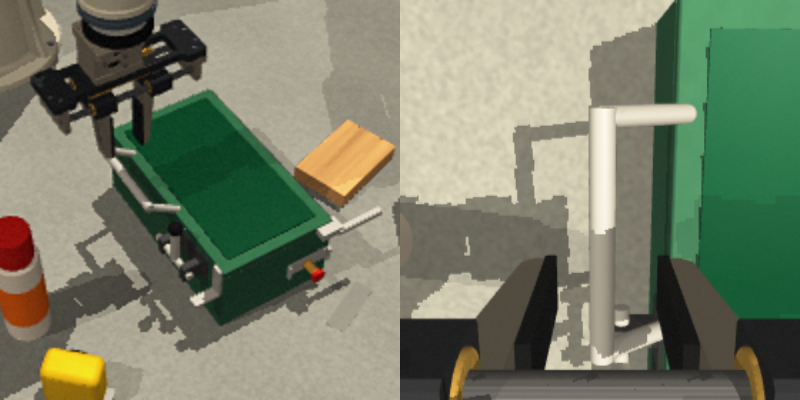

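The picture shows the bolt knob moved along by about 30 mm, and the handle bar (602,112 to 602,360) between the open fingertips (555 and 658). It is about 2 mm to the left of centre. I descend and pinch.

arm_command(
  deltas=[
    [0.22, [0, -1.5, 20], [0, 0, 0]],
    [0.22, [0, -1.5, 40], [0, 0, 0]],
    [0.22, [0, -1.5, 55], [0, 0, 0]],
    [0.22, [0, -1.5, 66], [0, 0, 0]],
    [0.22, [0, -1.5, 70], [0, 0, 0]],
  ],
  grip_force=25,
)

```text
time_s: 6.65
tcp_pos: [494.7, -45.7, 119.4]
ee_rot: [[-0.997, 0.078, -0.002], [0.078, 0.997, 0.0], [0.002, 0.0, -1.0]]
ft_force: [0.2, -0.4, -0.1]
opening: 35.8
```

arm_command(
  deltas=[
    [0.22, [0, 0, 0], [0, 0, 0]],
    [1, [0, 0, 0], [0, 0, 0]],
    [1, [0, 0, 0], [0, 0, 0]],
    [1, [0, 0, 0], [0, 0, 0]],
    [1, [0, 0, 0], [0, 0, 0]],
  ],
)

```text
time_s: 7.15
tcp_pos: [495.0, -46.6, 121.2]
ee_rot: [[-0.997, 0.077, 0.001], [0.077, 0.997, -0.002], [-0.001, -0.002, -1.0]]
ft_force: [-1.1, -6.5, 0.6]
opening: 11.2
```

```bash
python3 - <<'E'
import numpy as np
f=lambda t:np.array([195-198.67*np.cos(t+.1925),38-198.67*np.sin(t+.1925)])
k=[0,.02,.05,.09,.13,.18]+list(np.arange(.24,1.45,.06))+[1.47,1.5,1.53,1.56,1.59,1.62,1.65,1.67,1.69]+list(np.arange(1.70,2.26,.01))
for i in range(0,len(k)-1,5):
    print(f"{k[i]:.2f}->{k[min(i+5,len(k)-1)]:.2f}",[(f(t)-f(k[i])).round(1).tolist() for t in k[i+1:i+6]])
E
```

```text
0.00->0.18 [[0.8, -3.9], [2.1, -9.7], [4.2, -17.4], [6.6, -25.0], [10.0, -34.3]]
0.18->0.48 [[4.7, -11.0], [10.0, -21.6], [15.9, -32.0], [22.5, -41.9], [29.6, -51.5]]
0.48->0.78 [[7.7, -9.1], [15.9, -17.7], [24.7, -25.8], [33.9, -33.4], [43.5, -40.4]]
0.78->1.08 [[10.0, -6.4], [20.5, -12.2], [31.2, -17.4], [42.2, -21.9], [53.5, -25.7]]
1.08->1.38 [[11.5, -3.2], [23.2, -5.6], [34.9, -7.4], [46.8, -8.4], [58.7, -8.8]]
1.38->1.56 [[11.9, 0.4], [17.9, 0.8], [23.8, 1.5], [29.7, 2.3], [35.6, 3.3]]
1.56->1.69 [[5.8, 1.2], [11.7, 2.5], [17.4, 4.0], [21.2, 5.1], [25.0, 6.3]]
1.69->1.74 [[1.9, 0.6], [3.8, 1.3], [5.6, 1.9], [7.5, 2.6], [9.4, 3.3]]
1.74->1.79 [[1.9, 0.7], [3.7, 1.4], [5.5, 2.2], [7.4, 3.0], [9.2, 3.7]]
1.79->1.84 [[1.8, 0.8], [3.6, 1.6], [5.4, 2.5], [7.2, 3.3], [9.0, 4.2]]
1.84->1.89 [[1.8, 0.9], [3.5, 1.8], [5.3, 2.7], [7.0, 3.7], [8.8, 4.6]]
1.89->1.94 [[1.7, 1.0], [3.4, 2.0], [5.2, 3.0], [6.8, 4.0], [8.5, 5.1]]
1.94->1.99 [[1.7, 1.1], [3.3, 2.1], [5.0, 3.2], [6.6, 4.4], [8.3, 5.5]]
1.99->2.04 [[1.6, 1.1], [3.2, 2.3], [4.8, 3.5], [6.4, 4.7], [8.0, 5.9]]
2.04->2.09 [[1.6, 1.2], [3.1, 2.5], [4.6, 3.7], [6.2, 5.0], [7.7, 6.3]]
2.09->2.14 [[1.5, 1.3], [3.0, 2.6], [4.5, 4.0], [5.9, 5.3], [7.4, 6.7]]
2.14->2.19 [[1.4, 1.4], [2.8, 2.8], [4.3, 4.2], [5.6, 5.6], [7.0, 7.0]]
2.19->2.24 [[1.4, 1.4], [2.7, 2.9], [4.0, 4.4], [5.4, 5.9], [6.7, 7.4]]
2.24->2.25 [[1.3, 1.5]]
```

arm_command(
  deltas=[
    [1, [0, -1, -4], [0, 0, 0]],
    [1, [0, 0.5, -10], [0, 0, 0]],
    [1, [0, 2.7, -17], [0, 0, 0]],
    [1, [0, 5, -25], [0, 0, 0]],
    [1, [0, 8.5, -34], [0, 0, 0]],
  ],
)

```text
time_s: 7.65
tcp_pos: [495.7, -37.1, 155.3]
ee_rot: [[-0.997, 0.078, 0.001], [0.078, 0.997, -0.0], [-0.001, -0.0, -1.0]]
ft_force: [4.9, 0.8, -5.4]
opening: 11.0
```

arm_command(
  deltas=[
    [1, [0, 4.7, -11], [0, 0, 0]],
    [1, [0, 10, -21.6], [0, 0, 0]],
    [1, [0, 16, -32], [0, 0, 0]],
    [1, [0, 22.5, -42], [0, 0, 0]],
    [1, [0, 29.6, -51.5], [0, 0, 0]],
  ],
)

```text
time_s: 8.15
tcp_pos: [498.0, -8.5, 207.7]
ee_rot: [[-0.997, 0.077, 0.001], [0.077, 0.997, -0.002], [-0.002, -0.002, -1.0]]
ft_force: [4.6, -6.4, -1.4]
opening: 10.9
```

arm_command(
  deltas=[
    [1, [0, 7.7, -9.1], [0, 0, 0]],
    [1, [0, 16, -17.7], [0, 0, 0]],
    [1, [0, 24.7, -25.8], [0, 0, 0]],
    [1, [0, 34, -33.4], [0, 0, 0]],
    [1, [0, 43.5, -40.4], [0, 0, 0]],
  ],
)

```text
time_s: 8.65
tcp_pos: [501.6, 33.4, 249.3]
ee_rot: [[-0.997, 0.077, 0.002], [0.077, 0.997, -0.005], [-0.003, -0.005, -1.0]]
ft_force: [1.2, -13.7, 11.8]
opening: 11.3
```

There is about 17 N of outward radial force, so my arc runs slightly inside the true one. I shift outward by 3 mm.

arm_command(
  deltas=[
    [1, [0, -1, -1.5], [0, 0, 0]],
    [1, [0, -1.7, -2.5], [0, 0, 0]],
    [1, [0, -1.7, -2.5], [0, 0, 0]],
  ],
)

```text
time_s: 8.95
tcp_pos: [501.5, 33.8, 249.9]
ee_rot: [[-0.997, 0.078, 0.002], [0.078, 0.997, -0.001], [-0.002, -0.0, -1.0]]
ft_force: [6.5, -2.7, -1.6]
opening: 11.1
```

arm_command(
  deltas=[
    [1, [-0.5, 10, -6.4], [0, 0, 0]],
    [1, [-1, 20.5, -12.2], [0, 0, 0]],
    [1, [-1, 31.2, -17.4], [0, 0, 0]],
    [1, [-1, 42.2, -22], [0, 0, 0]],
    [1, [-1, 53.5, -25.7], [0, 0, 0]],
  ],
)

```text
time_s: 9.45
tcp_pos: [506.0, 86.6, 276.2]
ee_rot: [[-0.997, 0.078, 0.001], [0.078, 0.997, -0.002], [-0.001, -0.002, -1.0]]
ft_force: [1.1, -5.8, 5.4]
opening: 11.1
```

arm_command(
  deltas=[
    [1, [0, 11.2, -4.2], [0, 0, 0]],
    [1, [0, 22.9, -6.8], [0, 0, 0]],
    [1, [0, 34.6, -8.8], [0, 0, 0]],
    [1, [0, 46.5, -9.9], [0, 0, 0]],
    [1, [0, 58.4, -10.3], [0, 0, 0]],
  ],
)

```text
time_s: 9.95
tcp_pos: [510.8, 146.5, 285.1]
ee_rot: [[-0.997, 0.078, 0.001], [0.078, 0.997, 0.0], [-0.001, 0.0, -1.0]]
ft_force: [3.8, -2.5, 0.5]
opening: 11.1
```

arm_command(
  deltas=[
    [1, [0, 8, 0.3], [0, 0, 0]],
    [1, [0, 15, 0.6], [0, 0, 0]],
    [1, [0, 22, 1.3], [0, 0, 0]],
    [1, [0, 29, 2.2], [0, 0, 0]],
    [1, [0, 35.6, 3.3], [0, 0, 0]],
  ],
)

```text
time_s: 10.45
tcp_pos: [513.6, 181.4, 281.4]
ee_rot: [[-0.997, 0.078, 0.0], [0.078, 0.997, 0.0], [-0.0, 0.0, -1.0]]
ft_force: [5.0, -0.0, 2.8]
opening: 11.1
```

arm_command(
  deltas=[
    [1, [0, 5.8, 1.2], [0, 0, 0]],
    [1, [0, 11.7, 2.5], [0, 0, 0]],
    [1, [0, 17.4, 4], [0, 0, 0]],
    [1, [0, 21.2, 5.1], [0, 0, 0]],
    [1, [0, 23, 5.6], [0, 0, 0]],
  ],
)

```text
time_s: 10.95
tcp_pos: [515.3, 204.5, 275.6]
ee_rot: [[-0.997, 0.078, 0.0], [0.078, 0.997, 0.0], [-0.0, 0.0, -1.0]]
ft_force: [5.8, -1.5, 0.3]
opening: 11.2
```

arm_command(
  deltas=[
    [1, [-0.5, 1.9, 0.6], [0, 0, 0]],
    [1, [-1, 3.8, 1.2], [0, 0, 0]],
    [1, [-1, 5.7, 1.9], [0, 0, 0]],
    [1, [-1, 7.5, 2.6], [0, 0, 0]],
    [1, [-1, 9.4, 3.3], [0, 0, 0]],
  ],
)

```text
time_s: 11.45
tcp_pos: [516.2, 213.3, 272.5]
ee_rot: [[-0.997, 0.078, -0.001], [0.078, 0.997, -0.0], [0.001, -0.0, -1.0]]
ft_force: [0.2, -0.8, -0.7]
opening: 11.1
```

The lid is at about 1.73 rad and calm. I look at the gap between the heel arm and the peg before creeping further.

```bash
python3 - <<'E'
from station import env
import cv2,pickle,numpy as np
from h import *
C=env.capture("scene");pickle.dump(C,open("c3.pkl","wb"))
a=cv2.resize(C["color"],(520,390));b=cv2.resize(C["color"][200:260,330:390],(280,280),interpolation=cv2.INTER_CUBIC)
b=np.clip(b*1.5,0,255).astype(np.uint8)
cv2.imwrite("pics/p3.png",np.hstack([a,cv2.copyMakeBorder(b,0,110,0,0,cv2.BORDER_CONSTANT)])[:,:,::-1])
E
```

```text
(no output)
```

View pics/p3.png

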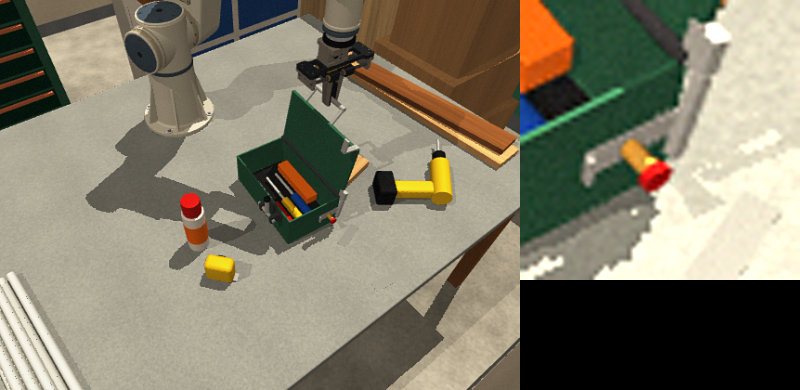

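The lid stands open at about 1.73 rad. In the enlarged crop the heel arm runs from (712,30) to (678,155), and the peg shank at (638,160) lies to its left, so a gap remains. I work out the gap on the arm's plane.

```bash
python3 - <<'E'
import pickle,numpy as np
from h import *
C=pickle.load(open("c3.pkl","rb"))
o=np.array([532,66.5,0]);ex=np.array([.0778,.997,0]);ey=np.array([-.997,.0778,0])
def cast(x,y,Y):
    q,d=ray(C,330+(x-520)/4.667,200+y/4.667);p=q+d*((Y-(q-o)@ey)/(d@ey));return ((p-o)@ex-80,p[2]-101)
for Y in(-150,-156):
    for n,p in dict(armtopL=(686,30),armtopR=(728,35),armbotL=(664,150),armbotR=(684,157),arm_mid=(700,90),peg=(638,160)).items():
        x,z=cast(*p,Y);print(Y,n,round(x,1),round(z,1),"ang",round(np.arctan2(-x,-z),3),"r",round(np.hypot(x,z),1))
E
```

```text
-150 armtopL -12.4 38.2 ang 2.827 r 40.2
-150 armtopR 19.4 14.4 ang -2.212 r 24.2
-150 armbotL -9.2 -66.0 ang 0.139 r 66.7
-150 armbotR 7.7 -84.4 ang -0.092 r 84.7
-150 arm_mid 8.0 -24.4 ang -0.317 r 25.7
-150 peg -27.6 -62.4 ang 0.416 r 68.2
-156 armtopL -18.9 48.3 ang 2.768 r 51.9
-156 armtopR 12.5 24.8 ang -2.676 r 27.8
-156 armbotL -15.8 -54.6 ang 0.281 r 56.9
-156 armbotR 1.0 -72.7 ang -0.014 r 72.7
-156 arm_mid 1.3 -13.5 ang -0.094 r 13.6
-156 peg -33.9 -51.0 ang 0.586 r 61.2
```

Estimated contact is about 0.2 rad further, near 1.95. I move 0.1 rad now and then creep.

arm_command(
  deltas=[
    [1, [0, 1.9, 0.7], [0, 0, 0]],
    [1, [0, 3.7, 1.4], [0, 0, 0]],
    [1, [0, 5.5, 2.2], [0, 0, 0]],
    [1, [0, 7.4, 3], [0, 0, 0]],
    [1, [0, 9.2, 3.7], [0, 0, 0]],
  ],
)

```text
time_s: 12.0
tcp_pos: [517.0, 222.4, 268.7]
ee_rot: [[-0.997, 0.078, -0.001], [0.078, 0.997, -0.0], [0.001, -0.0, -1.0]]
ft_force: [-4.1, -0.2, 0.1]
opening: 11.1
```

arm_command(
  deltas=[
    [1, [0.5, 1.8, 0.8], [0, 0, 0]],
    [1, [0.5, 3.6, 1.6], [0, 0, 0]],
    [1, [0.5, 5.4, 2.5], [0, 0, 0]],
    [1, [0.5, 6.5, 3], [0, 0, 0]],
  ],
)

```text
time_s: 12.4
tcp_pos: [517.6, 229.0, 266.0]
ee_rot: [[-0.997, 0.078, 0.0], [0.078, 0.997, 0.0], [-0.0, 0.0, -1.0]]
ft_force: [-2.4, -0.1, 0.1]
opening: 11.2
```

arm_command(
  deltas=[
    [1, [0, 1.2, 0.6], [0, 0, 0]],
    [1, [0, 2.4, 1.2], [0, 0, 0]],
    [1, [0, 3.5, 1.8], [0, 0, 0]],
  ],
)

```text
time_s: 12.7
tcp_pos: [518.0, 232.4, 264.3]
ee_rot: [[-0.997, 0.078, 0.0], [0.078, 0.997, 0.0], [-0.0, 0.0, -1.0]]
ft_force: [-1.4, 0.5, 0.8]
opening: 11.2
```

arm_command(
  deltas=[
    [1, [0, 1, 0.5], [0, 0, 0]],
    [1, [0, 1.8, 0.9], [0, 0, 0]],
    [1, [0, 2.6, 1.4], [0, 0, 0]],
  ],
)

```text
time_s: 13.0
tcp_pos: [518.1, 235.1, 262.9]
ee_rot: [[-0.997, 0.078, 0.0], [0.078, 0.997, 0.0], [-0.0, 0.0, -1.0]]
ft_force: [-1.9, 0.3, 0.6]
opening: 11.2
```

arm_command(
  deltas=[
    [1, [0, 1, 0.6], [0, 0, 0]],
    [1, [0, 1.8, 1], [0, 0, 0]],
    [1, [0, 2.6, 1.5], [0, 0, 0]],
  ],
)

```text
time_s: 13.3
tcp_pos: [518.4, 237.7, 261.5]
ee_rot: [[-0.997, 0.078, 0.0], [0.078, 0.997, 0.0], [-0.0, 0.0, -1.0]]
ft_force: [-1.7, 0.7, 1.8]
opening: 11.0
```

arm_command(
  deltas=[
    [1, [0, 0.9, 0.5], [0, 0, 0]],
    [1, [0, 1.7, 0.9], [0, 0, 0]],
    [1, [0, 2.5, 1.3], [0, 0, 0]],
  ],
)

```text
time_s: 13.6
tcp_pos: [518.6, 240.2, 260.2]
ee_rot: [[-0.997, 0.078, 0.0], [0.078, 0.997, 0.0], [-0.0, 0.0, -1.0]]
ft_force: [-0.7, 0.9, 2.0]
opening: 10.6
```

arm_command(
  deltas=[
    [1, [0, 0.9, 0.5], [0, 0, 0]],
    [1, [0, 1.7, 0.9], [0, 0, 0]],
    [1, [0, 2.5, 1.3], [0, 0, 0]],
  ],
)

```text
time_s: 13.9
tcp_pos: [518.8, 242.6, 258.8]
ee_rot: [[-0.997, 0.078, 0.0], [0.078, 0.997, 0.0], [-0.0, 0.0, -1.0]]
ft_force: [0.3, -0.0, 1.8]
opening: 10.8
```

arm_command(
  deltas=[
    [1, [0, 0.7, 0.4], [0, 0, 0]],
    [1, [0, 1.4, 0.8], [0, 0, 0]],
    [1, [0, 2, 1.2], [0, 0, 0]],
  ],
)

```text
time_s: 14.2
tcp_pos: [518.9, 244.6, 257.6]
ee_rot: [[-0.997, 0.078, 0.0], [0.078, 0.997, 0.0], [-0.0, 0.0, -1.0]]
ft_force: [1.1, 0.8, 0.6]
opening: 11.0
```

arm_command(
  deltas=[
    [1, [0, 0.7, 0.4], [0, 0, 0]],
    [1, [0, 1.4, 0.8], [0, 0, 0]],
    [1, [0, 2, 1.2], [0, 0, 0]],
  ],
)

```text
time_s: 14.5
tcp_pos: [519.1, 246.6, 256.4]
ee_rot: [[-0.997, 0.078, 0.0], [0.078, 0.997, 0.0], [-0.0, 0.0, -1.0]]
ft_force: [1.6, 1.3, 1.3]
opening: 11.1
```

arm_command(
  deltas=[
    [1, [0, 0.7, 0.4], [0, 0, 0]],
    [1, [0, 1.4, 0.8], [0, 0, 0]],
    [1, [0, 2, 1.2], [0, 0, 0]],
  ],
)

```text
time_s: 14.8
tcp_pos: [519.2, 248.5, 255.2]
ee_rot: [[-0.997, 0.078, 0.0], [0.078, 0.997, 0.0], [-0.0, 0.0, -1.0]]
ft_force: [2.4, 0.1, 1.4]
opening: 11.0
```

arm_command(
  deltas=[
    [1, [0, 0.7, 0.4], [0, 0, 0]],
    [1, [0, 1.4, 0.8], [0, 0, 0]],
    [1, [0, 2, 1.2], [0, 0, 0]],
  ],
)

```text
time_s: 15.1
tcp_pos: [519.3, 250.5, 253.9]
ee_rot: [[-0.997, 0.078, 0.0], [0.078, 0.997, -0.0], [-0.0, -0.0, -1.0]]
ft_force: [2.9, 1.0, 0.3]
opening: 11.0
```

arm_command(
  deltas=[
    [1, [-0.3, 0.7, 0.5], [0, 0, 0]],
    [1, [-0.3, 1.4, 0.9], [0, 0, 0]],
    [1, [-0.3, 2, 1.3], [0, 0, 0]],
  ],
)

```text
time_s: 15.4
tcp_pos: [519.5, 252.5, 252.6]
ee_rot: [[-0.997, 0.078, -0.0], [0.078, 0.997, -0.0], [0.0, -0.0, -1.0]]
ft_force: [1.7, 0.3, 1.7]
opening: 11.3
```

arm_command(
  deltas=[
    [1, [0, 0.7, 0.5], [0, 0, 0]],
    [1, [0, 1.4, 0.9], [0, 0, 0]],
    [1, [0, 2, 1.3], [0, 0, 0]],
  ],
)

```text
time_s: 15.7
tcp_pos: [519.7, 254.5, 251.3]
ee_rot: [[-0.997, 0.078, -0.0], [0.078, 0.997, -0.0], [0.0, -0.0, -1.0]]
ft_force: [1.2, 1.0, 0.0]
opening: 10.8
```

arm_command(
  deltas=[
    [1, [0, 0.7, 0.5], [0, 0, 0]],
    [1, [0, 1.4, 0.9], [0, 0, 0]],
    [1, [0, 2, 1.3], [0, 0, 0]],
  ],
)

```text
time_s: 16.0
tcp_pos: [519.8, 256.4, 250.0]
ee_rot: [[-0.997, 0.078, -0.0], [0.078, 0.997, -0.0], [0.0, -0.0, -1.0]]
ft_force: [0.4, 0.3, 1.2]
opening: 11.4
```

arm_command(
  deltas=[
    [1, [0, 0.7, 0.5], [0, 0, 0]],
    [1, [0, 1.4, 0.9], [0, 0, 0]],
    [1, [0, 2, 1.3], [0, 0, 0]],
  ],
)

```text
time_s: 16.3
tcp_pos: [520.0, 258.4, 248.6]
ee_rot: [[-0.997, 0.078, -0.0], [0.078, 0.997, -0.0], [0.0, -0.0, -1.0]]
ft_force: [1.0, 1.1, -0.7]
opening: 10.6
```

arm_command(
  deltas=[
    [1, [0, 0.7, 0.5], [0, 0, 0]],
    [1, [0, 1.4, 1], [0, 0, 0]],
    [1, [0, 2, 1.4], [0, 0, 0]],
  ],
)

```text
time_s: 16.6
tcp_pos: [520.2, 260.4, 247.2]
ee_rot: [[-0.997, 0.078, -0.0], [0.078, 0.997, -0.0], [0.0, -0.0, -1.0]]
ft_force: [-0.1, -0.9, -0.1]
opening: 11.2
```

```bash
python3 - <<'E'
from station import env
import cv2,pickle,numpy as np
C=env.capture("scene");pickle.dump(C,open("c4.pkl","wb"))
b=cv2.resize(C["color"][200:260,330:390],(480,480),interpolation=cv2.INTER_CUBIC)
cv2.imwrite("pics/p4.png",np.clip(b*1.5,0,255).astype(np.uint8)[:,:,::-1])
E
```

```text
(no output)
```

View pics/p4.png

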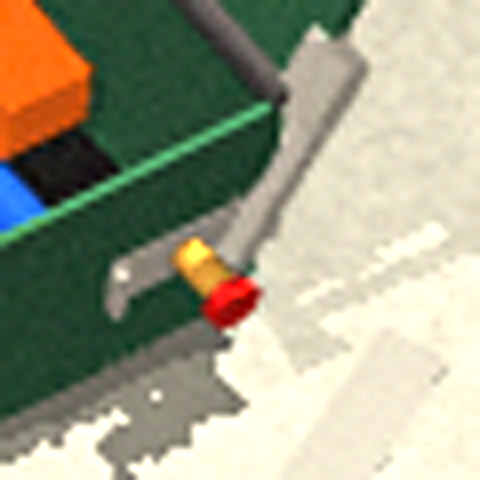

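The heel arm's edge at (228,250) is now almost touching the peg shank at (220,262), so contact is imminent. I take smaller steps.

arm_command(
  deltas=[
    [1, [0, 0.5, 0.4], [0, 0, 0]],
    [1, [0, 1, 0.7], [0, 0, 0]],
    [1, [0, 1.5, 1.1], [0, 0, 0]],
  ],
)

```text
time_s: 16.95
tcp_pos: [520.3, 261.9, 246.2]
ee_rot: [[-0.997, 0.078, -0.0], [0.078, 0.997, -0.0], [0.0, -0.0, -1.0]]
ft_force: [-0.1, 0.2, 0.1]
opening: 11.3
```

arm_command(
  deltas=[
    [1, [0, 0.5, 0.4], [0, 0, 0]],
    [1, [0, 1, 0.7], [0, 0, 0]],
    [1, [0, 1.5, 1.1], [0, 0, 0]],
  ],
)

```text
time_s: 17.25
tcp_pos: [520.5, 263.4, 245.1]
ee_rot: [[-0.997, 0.078, -0.0], [0.078, 0.997, -0.0], [0.0, -0.0, -1.0]]
ft_force: [-0.1, -0.8, 0.1]
opening: 11.3
```

arm_command(
  deltas=[
    [1, [0, 0.5, 0.4], [0, 0, 0]],
    [1, [0, 1, 0.7], [0, 0, 0]],
    [1, [0, 1.5, 1.1], [0, 0, 0]],
  ],
)

```text
time_s: 17.55
tcp_pos: [520.6, 265.0, 244.1]
ee_rot: [[-0.997, 0.078, -0.0], [0.078, 0.997, 0.0], [0.0, 0.0, -1.0]]
ft_force: [-1.1, -0.3, 0.1]
opening: 11.0
```

arm_command(
  deltas=[
    [1, [0, 0.5, 0.4], [0, 0, 0]],
    [1, [0, 1, 0.7], [0, 0, 0]],
    [1, [0, 1.5, 1.1], [0, 0, 0]],
  ],
)

```text
time_s: 17.85
tcp_pos: [520.7, 266.1, 243.2]
ee_rot: [[-0.997, 0.078, 0.0], [0.078, 0.997, -0.0], [-0.0, -0.0, -1.0]]
ft_force: [-1.6, -3.4, 4.0]
opening: 10.7
```

The resisting force has jumped to about 5 N along the motion and the travel fell short. That looks like the stay, so I confirm with a tiny step.

arm_command(
  deltas=[
    [1, [0, 0.2, 0.15], [0, 0, 0]],
    [1, [0, 0.3, 0.2], [0, 0, 0]],
    [1, [0, 0.3, 0.2], [0, 0, 0]],
  ],
)

```text
time_s: 18.15
tcp_pos: [520.8, 266.5, 242.9]
ee_rot: [[-0.997, 0.078, 0.0], [0.078, 0.997, -0.0], [-0.0, -0.0, -1.0]]
ft_force: [-1.4, -4.3, 4.6]
opening: 11.2
```

Contact is confirmed: about 6 N, steady, at about 2.0 rad. I release with a modest opening and lift straight off.

arm_command(
  deltas=[
    [0.85, [0, 0, 0], [0, 0, 0]],
    [0.6, [0, 0, 0], [0, 0, 0]],
    [0.48, [0, 0, 0], [0, 0, 0]],
    [0.48, [0, 0, 0], [0, 0, 0]],
    [0.48, [0, 0, 0], [0, 0, 0]],
  ],
)

```text
time_s: 18.65
tcp_pos: [520.8, 266.9, 242.6]
ee_rot: [[-0.997, 0.078, -0.0], [0.078, 0.997, 0.0], [0.0, 0.0, -1.0]]
ft_force: [0.5, -0.2, 0.8]
opening: 23.7
```

arm_command(
  deltas=[
    [0.48, [0, 0, -3], [0, 0, 0]],
    [0.48, [0, 0, -8], [0, 0, 0]],
    [0.48, [0, 0, -15], [0, 0, 0]],
    [0.48, [0, 0, -25], [0, 0, 0]],
    [0.48, [0, 0, -40], [0, 0, 0]],
  ],
)

```text
time_s: 19.15
tcp_pos: [520.6, 266.6, 283.5]
ee_rot: [[-0.997, 0.078, -0.001], [0.078, 0.997, -0.0], [0.001, -0.0, -1.0]]
ft_force: [0.5, 0.7, 0.3]
opening: 23.4
```

arm_command(
  deltas=[
    [0.48, [0, 0, -30], [0, 0, 0]],
    [0.48, [0, 0, -60], [0, 0, 0]],
    [0.48, [0, 0, -90], [0, 0, 0]],
    [0.48, [0, 0, -90], [0, 0, 0]],
    [0.48, [0, 0, -90], [0, 0, 0]],
  ],
)

```text
time_s: 19.65
tcp_pos: [521.1, 266.8, 374.2]
ee_rot: [[-0.997, 0.078, 0.002], [0.078, 0.997, 0.001], [-0.002, 0.001, -1.0]]
ft_force: [1.4, 0.1, -0.8]
opening: 23.9
```

```bash
python3 - <<'E'
from station import env
import cv2,pickle,numpy as np
C=env.capture("scene");O=pickle.load(open("c0.pkl","rb"))["scene"]
P=pickle.load(open("c4.pkl","rb"))
b=cv2.resize(C["color"][200:260,330:390],(250,250),interpolation=cv2.INTER_CUBIC)
cv2.imwrite("pics/p5.png",np.hstack([cv2.resize(C["color"],(533,400)),cv2.copyMakeBorder(b,0,150,0,0,cv2.BORDER_CONSTANT)])[:,:,::-1])
for n,(u0,u1,v0,v1) in {"spray":(193,226,205,270),"tape":(218,258,272,306),"offcut":(345,400,158,205)}.items():
    print(n,np.abs(C["color"][v0:v1,u0:u1].astype(int)-O["color"][v0:v1,u0:u1]).mean().round(1))
s=env.sense();print(s["time_s"],s["tcp_pos"].round(1),s["ft_force"].round(1))
E
```

```text
spray 19.6
tape 9.1
offcut 80.9
19.7 [520.6 266.6 373. ] [-0.   0.2 -0.2]
```

View pics/p5.png

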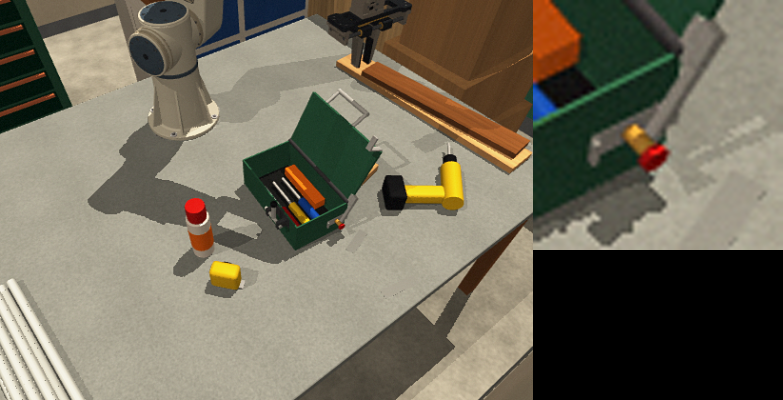

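The lid stands open with its heel against the peg at (640,145) and the gripper is clear. Spray and tape look unmoved. I check by colour centroids in both views, with the offcut in the top view, because the lid hides it in the scene view.

```bash
python3 - <<'E'
from station import env
import cv2,pickle,numpy as np
O=pickle.load(open("c0.pkl","rb"))
def cen(im,win,lo,hi):
    u0,u1,v0,v1=win;m=cv2.inRange(cv2.cvtColor(im[v0:v1,u0:u1].copy(),cv2.COLOR_RGB2HSV),lo,hi);M=cv2.moments(m,True)
    return (round(M["m10"]/max(M["m00"],1)+u0,1),round(M["m01"]/max(M["m00"],1)+v0,1),M["m00"],cv2.boundingRect(m))
N={n:env.capture(n) for n in("scene","top")}
for n,c,w,lo,hi in(("cap","scene",(185,235,200,240),(0,150,80),(5,255,255)),("tape","scene",(210,265,265,310),(20,130,90),(33,255,255)),
 ("cap","top",(335,385,205,250),(0,150,80),(5,255,255)),("tape","top",(335,375,165,205),(18,120,60),(33,255,255)),("offcut","top",(130,200,195,250),(8,60,60),(25,255,255))):
    print(n,c,cen(O[c]["color"],w,lo,hi),cen(N[c]["color"],w,lo,hi))
cv2.imwrite("pics/p6.png",np.hstack([O["top"]["color"][130:310,120:390],N["top"]["color"][130:310,120:390]])[:,:,::-1])
E
```

```text
cap scene (205.1, 220.7, 475.0, (9, 8, 23, 28)) (205.2, 220.7, 487.0, (9, 8, 23, 28))
tape scene (236.4, 288.5, 818.0, (10, 9, 34, 30)) (236.4, 288.5, 821.0, (10, 9, 34, 30))
cap top (360.6, 227.0, 299.0, (16, 13, 20, 19)) (360.6, 227.1, 300.0, (16, 13, 20, 19))
tape top (354.1, 185.7, 434.0, (5, 8, 28, 28)) (354.0, 185.7, 434.0, (5, 8, 28, 28))
offcut top (165.9, 221.0, 1594.0, (9, 6, 55, 41)) (158.6, 224.4, 130.0, (9, 8, 36, 39))
```

View pics/p6.png

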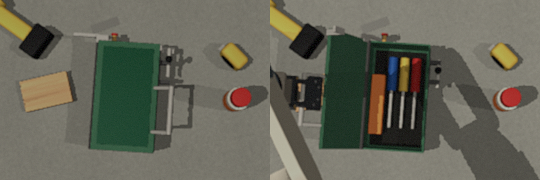

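The lid is open, and spray and tape are at identical pixels. The offcut is mostly hidden by the gripper in this view, though its visible left edge is unchanged and nothing went lower than 118 mm. I hand in.

```bash
python3 -c "
from station import env
s=env.sense();print(s['time_s'],s['ft_force'].round(1));print(env.hand_in())"
```

```text
19.8 [-0.1  0.7 -0.1]
the job is handed in; nothing more can be done
None
```

The bolt is fully back and the lid stands open on its stay with the gripper clear; I handed in at 19.8 s. No verdict is reported.

- **Bolt:** I pushed the knob until it stopped moving and the force rose to about 7 N, where the 30 mm end stop should be.
- **Lid:** I pinched the handle bar, took the lid over its balance point and slowed to about 0.1 rad/s or less. It met the stay at about 2.0 rad with about 5–6 N at the handle. The lid stayed open when I released it.
- **Side load on the way up:** The lift briefly put about 17 N sideways load on the handle at around 0.8 rad, well before the stay. I shifted the path by 3 mm and the load went away.
- **Last checks:** Wrist force was near zero. Spray can and tape measure were at the same pixels as at the start, to about 0.1 px.
- **Not fully checked:** The lid and gripper hid most of the offcut in the last pictures. Its visible left edge was unchanged, and the fingertips never went below about 118 mm.
- **Disagreement:** A crude image-difference check flagged the areas around the spray can and tape measure. Their colour centroids had not moved, so I put it down to changed shadows or lighting.

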